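Feel the spray track's rollers, then send the bowl's board to the stop

ROBOT

A 6-joint arm with a two-finger parallel gripper is mounted at the origin on a cart in front of the work surface, level with it; the furniture and walls round the work are solid. World frame = base frame: x ahead of the robot, y to its left, z up, the work surface at z = 0. Lengths are in m, angles in rad, forces in N, time in s.
With the tool pointing down it reaches from about 0.3 to 0.875 m from the base axis. Payload 6.4 kg.
Tool frame: the origin (TCP) lies between the finger pads; the fingertips stand 19 mm ahead of it and the grasp point (between the pads) is the TCP; z points along the fingers, y is the direction in which the jaws open and shut (so a half turn about z gives the same grasp; the last joint's range is limited). The gripper opens to 85 mm and grips with 20 to 120 N. Pads are 22 mm wide; open, the fingers measure 114 mm over their backs; the gripper's body (76 mm by 85 mm) begins 54 mm behind the grasp point. The pads swing forward as they close: fully open they stand 13 mm farther back than shut.
Start: joints at [1.13, 0.181, 1.607, -0, 1.354, -0.206], TCP at [0.134, 0.559, 0.25] pointing down, gripper open.
Joint ranges: [-2.99, 2.99], [-0.89, 2.07], [0.3, 2.58], [-1.14, 4.28], [0, 2.63], [-3.12, 3.12]. Speed limits (rad/s): [2.57, 2.57, 3.01, 3.14, 3.14, 3.14].

INTERFACE

Orientations are given as a unit quaternion [w, x, y, z].
In Python, from bench import * gives the robot as it stands.
- The arm moves only by the tool apply_moves, never from a script. Its argument "moves" is a list that holds one entry, the list of rows, each a list of 7 numbers: the shift along the tool's x, y, z in cm, then the turn, a rotation vector about the tool's x, y, z in rad, then the opening, from 0 (shut) to 1 (fully open). A call has 1 to 8 rows; each row is the pose to reach, as a shift and turn from the pose commanded when the call began, along the tool's axes at that moment; what a row does not reach only later rows make up. A row lasts 1/10 s, in which the tool goes at most 50 mm and 8.59 degrees, less where a joint would pass 70% of its speed; a pose out of reach is approached as far as the arm can. A call with a gripper value outside its range is refused whole. The fingers move at their own pace and stop on an object; the grip force is fixed at half the most. Time passes only in rows, so rows that repeat a pose let the fingers close. It gives the time, the measured TCP pose, the force and the opening at its end, in the units of the state.
- get_obs(): the state, without advancing time (a new reading comes with each control period).
- camera(name): name is "scene" or "top"; returns the picture (384x512x3 uint8, red, green, blue); there is no depth.
- get_calibration(name): a dict with "vertical_fov" (degrees; the focal length in pixels is half the picture's height over the tangent of half this angle, whatever the lens; pixels are square), "cx", "cy" (the principal point, pixels), "R" (3x3) and "t" (3): a world point X has camera coordinates R X + t. Camera axes: x right, y down, z forward; pixel columns grow to the right and rows downward; lengths in m; the calibration is good to about 2 mm. A picture is of the moment at which its call begins. get_calibration takes no time and is no camera call.
- hand_in(): hands the job in, once; it reports no verdict.
The state is a dict: "time_s": time; "q": joint angles; "dq": joint speeds; "joint_efforts": joint torques, N m; "eef_pos": TCP position; "eef_rot": TCP orientation; "wrist_force": force on the tool from outside, world axes, zero at the start; "torque": the same for the moment, N m; "opening": opening from 0.0 (shut) to 1.0 (fully open).
Only numpy, scipy, OpenCV 4.12 (cv2) and the standard library are available. Lean on these libraries where they do the work, as an engineer would, in place of code of your own. Each camera call takes 0.05 s, during which the arm holds its last target. There are 200 camera calls.

TASK

Dried glaze makes these rollers stick, so before the bowl goes to its spraying place run your closed fingertips lightly along the tops of the six bare rollers between board and stop, in one direction from the one next to the board to the last one before the stop, so that each turns towards the stop under your touch while the board stays where it is. Then push the board from behind with the fingertips, along the rollers, until it rests against the stop. Do not lift the board or touch the bowl, which must stay standing in the middle of its board, and leave the other things alone.

Things in the scene. Friction and masses are not known exactly. Their poses are not given: they have to be found in the camera images.
- track: low roller track fixed to the table, 550 mm long, 200 wide. Origin on the table top, x along it towards the end stop, z up. Two aluminium side channels (inner faces 160 mm apart, tops 80 mm above the table) carry ten grey rollers lying across, 30 mm thick, 152 long, axes at x = -250 to +200 mm every 50 mm, tops 72 mm above the table. It begins at x = -300 mm, with no stop there
- stop_face (a point): point midway between the faces of the end stop's two rubber buffers, at x = +235 mm on the track, 81 mm above the table; the buffers, 18 mm across, sit 50 mm either side of it on a steel plate whose top is 96 mm above the table
- board: loose plywood ware board, 170 mm along the track, 152 mm across, 18 mm thick, 0.32 kg, lying on the rollers at the -x end of the track, between the side channels with 4 mm play each side. Origin in the middle of its underside, x towards the stop. Against the buffers its origin is at x = +150 mm in the track's frame
- board_rear (a point): middle of the board's rear edge face (the one away from the stop), at half its thickness
- bowl: loose red-clay bisque bowl, 110 mm across the rim, 53 mm high, standing in the middle of the board; origin at the centre of its foot
- jar: small screw-lid oxide jar, 54 mm across, 74 mm high, behind the track; origin under its centre; a bystander
- tile: L-shaped glaze test tile, 30x34 mm, 61 mm high, behind the track; origin under its centre; a bystander
- crest_1 (a point): middle of the top line of the first bare roller, next to the board, x = -50 mm on the track, 72 mm above the table. The axle is sprung: pressed with more than about 3 N the roller gives downward, 1.5 N per mm, 6 mm at most
- roller_1 (a joint): turn of the first bare roller, next to the board: 0 at the start, grows when its top moves towards the stop; it turns freely and stays where it is left
- crest_2 (a point): middle of the top line of the second bare roller, x = +0 mm on the track, 72 mm above the table. The axle is sprung: pressed with more than about 3 N the roller gives downward, 1.5 N per mm, 6 mm at most
- roller_2 (a joint): turn of the second bare roller: 0 at the start, grows when its top moves towards the stop; it turns freely and stays where it is left
- crest_3 (a point): middle of the top line of the third bare roller, x = +50 mm on the track, 72 mm above the table. The axle is sprung: pressed with more than about 3 N the roller gives downward, 1.5 N per mm, 6 mm at most
- roller_3 (a joint): turn of the third bare roller: 0 at the start, grows when its top moves towards the stop; it turns freely and stays where it is left
- crest_4 (a point): middle of the top line of the fourth bare roller, x = +100 mm on the track, 72 mm above the table. The axle is sprung: pressed with more than about 3 N the roller gives downward, 1.5 N per mm, 6 mm at most
- roller_4 (a joint): turn of the fourth bare roller: 0 at the start, grows when its top moves towards the stop; it turns freely and stays where it is left
- crest_5 (a point): middle of the top line of the fifth bare roller, x = +150 mm on the track, 72 mm above the table. The axle is sprung: pressed with more than about 3 N the roller gives downward, 1.5 N per mm, 6 mm at most
- roller_5 (a joint): turn of the fifth bare roller: 0 at the start, grows when its top moves towards the stop; it turns freely and stays where it is left
- crest_6 (a point): middle of the top line of the last roller before the stop, x = +200 mm on the track, 72 mm above the table. The axle is sprung: pressed with more than about 3 N the roller gives downward, 1.5 N per mm, 6 mm at most
- roller_6 (a joint): turn of the last roller before the stop: 0 at the start, grows when its top moves towards the stop; it turns freely and stays where it is left

How it is judged:
On the way, in this order (a step that is already met when the one before it is completed fails the run):
1. the first bare roller, next to the board has turned 0.25 rad towards the stop, the board within 15 mm of its start (value of joint roller_1 above 0.25 rad and distance of board from where it was at the start of the episode below 0.015 m), for 0.1 s.
2. the second bare roller has turned 0.25 rad towards the stop, the board within 15 mm of its start (value of joint roller_2 above 0.25 rad and distance of board from where it was at the start of the episode below 0.015 m), for 0.1 s.
3. the third bare roller has turned 0.25 rad towards the stop, the board within 15 mm of its start (value of joint roller_3 above 0.25 rad and distance of board from where it was at the start of the episode below 0.015 m), for 0.1 s.
4. the fourth bare roller has turned 0.25 rad towards the stop, the board within 15 mm of its start (value of joint roller_4 above 0.25 rad and distance of board from where it was at the start of the episode below 0.015 m), for 0.1 s.
5. the fifth bare roller has turned 0.25 rad towards the stop, the board within 15 mm of its start (value of joint roller_5 above 0.25 rad and distance of board from where it was at the start of the episode below 0.015 m), for 0.1 s.
6. the last roller before the stop has turned 0.25 rad towards the stop, the board within 15 mm of its start (value of joint roller_6 above 0.25 rad and distance of board from where it was at the start of the episode below 0.015 m), for 0.1 s.
At the end, for the whole second after the job is handed in: the board lies flat on the rollers, at rest, its front within 5 mm of the stop's buffers; the bowl stands upright on it within 20 mm of its middle; all six rollers have turned at least 0.25 rad towards the stop (x of board in the frame of track above 0.145 m and height (world z) of board between 0.067 and 0.075 m and angle between board's own z axis and vertical below 0.03 rad and linear speed of board below 0.01 m/s and horizontal distance between bowl and board below 0.02 m and angle between bowl's own z axis and vertical below 0.06 rad and value of joint each of roller_1, roller_2, roller_3, roller_4, roller_5, roller_6 above 0.25 rad); the robot touches nothing.
It fails at once if the fingers press on the track or its rollers with more than 25 N (contact force between the fingers and track above 25 N).
It fails at once if the board is lifted (more than 10 mm) or tipped (height (world z) of board above 0.082 m or angle between board's own z axis and vertical above 0.1 rad).
It fails at once if the robot touches the bowl (contact force between any of the arm, the fingers and bowl above 0.5 N).
It fails at once if the bowl slides more than 20 mm from the middle of the board or is lifted off it (horizontal distance between bowl and board above 0.02 m or height (world z) of bowl above 0.1 m).
It fails at once if a bystander (oxide jar, test tile) is moved more than 15 mm (distance of any of jar, tile from where it was at the start of the episode above 0.015 m).
It also fails if it takes over 64 s, if anything falls off the work surface, if the arm or the gripper's body presses on something with over 40 N, if the wrist force passes 120 N, or if a joint passes its speed limit or range.

## Working session

There is one attempt and no reset: what is moved stays moved. The work goes in short steps, Python scripts to look and compute and a tool call to move; the robot and the scene stay as the last step left them, time stands still between calls to the robot, and variables do not carry over. Pictures are saved under pics/ and viewed, about 8 in all and at most 12, crops included, and the job is handed in when it is done.

Besides the shell and the picture viewer there is one more tool, called by a JSON object that holds its "name" and its "arguments". apply_moves: Moves the arm, as the interface text tells. Its arguments: {"type":"object","properties":{"moves":{"type":"array","items":{"type":"array","items":{"type":"array","items":{"type":"number"}}}}},"required":["moves"]}

```bash
mkdir -p pics; python3 - <<'E'
from bench import *
import cv2
for n in("scene","top"):
    cv2.imwrite(f"pics/{n}0.png",camera(n)[:,:,::-1])
    c=get_calibration(n);print(n,c)
print(get_obs())
E
```

```text
scene {'vertical_fov': 54.39218272433349, 'cx': 249.59201618343326, 'cy': 188.38276284038315, 'R': array([[ 0.68160006, -0.73159897, -0.01357615],
       [-0.51344921, -0.46497541, -0.72122658],
       [ 0.52133605,  0.49855874, -0.69256618]]), 't': array([-0.36798445,  0.42009955,  0.71632609])}
top {'vertical_fov': 49.290958424278415, 'cx': 253.5491592565552, 'cy': 193.98761763296744, 'R': array([[ 0.0753325 , -0.99715061,  0.00395962],
       [-0.97280927, -0.07436457, -0.21934457],
       [ 0.21901403,  0.01267182, -0.97563942]]), 't': array([0.0148083 , 0.61823781, 0.97107998])}
{'time_s': 0.1, 'q': array([ 1.12970703e+00,  1.81466150e-01,  1.60791295e+00,  1.20944455e-05,
        1.35379954e+00, -2.06292232e-01]), 'dq': array([ 0.00121163, -0.00205508, -0.00348445, -0.00123975, -0.00102695,
        0.00085122]), 'joint_efforts': array([ 3.31277588e-04, -4.45877051e+01, -3.52237952e+01, -2.02040919e-04,
        4.20942146e-03,  3.34413312e-05]), 'eef_pos': array([0.13354207, 0.55879618, 0.24947217]), 'eef_rot': array([-2.57822927e-04,  1.17130305e-01,  9.93116238e-01, -7.49932171e-04]), 'wrist_force': array([-0.1403686 ,  1.26275   , -0.52089121]), 'torque': array([0.00982195, 0.00486186, 0.00823632]), 'opening': 0.9973196386125652}
```

View pics/top0.png

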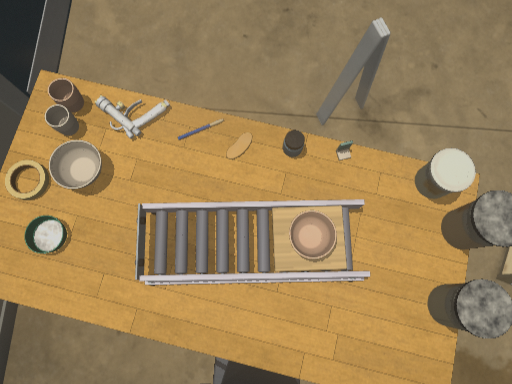

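View pics/scene0.png

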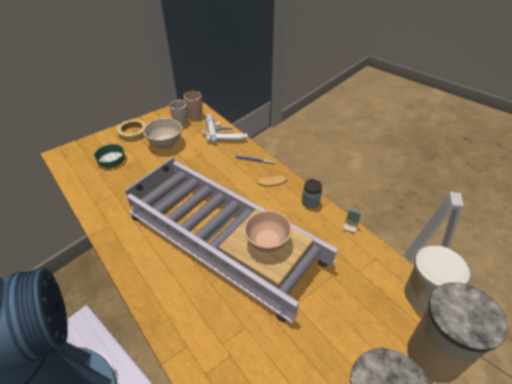

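The top view shows the stop at image left (about 140,240), the six bare rollers at columns 160–264, the board at 273–345 with the bowl at (313,235), and the jar and tile above the track. The track's +x therefore points along about world +y. I'll zoom in for a precise fit.

```bash
python3 - <<'E'
import cv2
im=cv2.imread("pics/top0.png")[190:295,125:380]
cv2.imwrite("pics/crop.png",cv2.resize(im,None,fx=3,fy=3,interpolation=cv2.INTER_CUBIC))
E
```

```text
(no output)
```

View pics/crop.png

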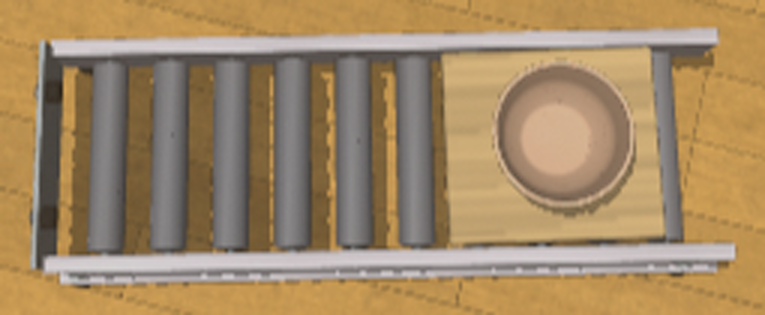

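The zoomed crop shows the channel corners, roller ends and board corners clearly. I'll fit the track pose from those.

```bash
cat > h.py <<'E'
from bench import *
import numpy as np
from scipy.optimize import least_squares
def proj(n,X):
    c=get_calibration(n);f=192/np.tan(np.radians(c['vertical_fov']/2))
    p=np.atleast_2d(X)@c['R'].T+c['t'];return f*p[:,:2]/p[:,2:]+[c['cx'],c['cy']]
def T2W(p,X):
    c,s=np.cos(p[2]),np.sin(p[2]);X=np.atleast_2d(X)
    return np.c_[p[0]+c*X[:,0]-s*X[:,1],p[1]+s*X[:,0]+c*X[:,1],X[:,2]]
E
python3 - <<'E'
from h import *
P=np.array([[-.3,-.1,.08],[-.3,.1,.08],[-.3,.08,.08],[.25,-.1,.08],[.25,.1,.08],
 [.2,-.076,.06],[.2,.076,.06],[-.05,-.076,.06],[-.05,.076,.06],[.1,0,.06]])
U=np.array([[717,30],[735,260],[735,246],[50,42],[45,271],[112,60],[106,248],[415,55],[417,244],[231,154]])/3+[124.83,189.83]
B=np.array([[443,55],[651,47],[665,241],[450,243]])/3+[124.83,189.83]
S=lambda p:np.array([[p[3]+.085,-.076+p[4],.09],[p[3]-.085,-.076+p[4],.09],[p[3]-.085,.076+p[4],.09],[p[3]+.085,.076+p[4],.09]])
r=lambda p:np.r_[(proj("top",T2W(p,P))-U).ravel(),(proj("top",T2W(p,S(p)))-B).ravel()]
s=least_squares(r,[.45,0.05,1.57,-.15,0],loss='soft_l1',x_scale=[.1,.1,.1,.1,.01]);print(s.x,r(s.x).reshape(-1,2).round(1))
p=s.x
names=[(-.05,0,.072),(.2,0,.072),(p[3]-.085,0,.081),(p[3],0,.09),(.235,0,.081)]
W=T2W(p,names);print(W.round(4));
q=proj("scene",np.r_[T2W(p,P),T2W(p,S(p))]);print(q.round(0).tolist())
import cv2
im=cv2.imread("pics/scene0.png");im=cv2.resize(im[150:330,110:350],None,fx=3.2,fy=3.2,interpolation=cv2.INTER_CUBIC)
for u in q: cv2.circle(im,tuple(int(v) for v in (u-[110,150]+.5)*3.2),3,(0,0,255),-1)
cv2.imwrite("pics/sc.png",im)
E
```

```text
[ 5.00817791e-01  7.87490878e-02  1.65967533e+00 -1.57229260e-01
  1.31413078e-03] [[ 0.9 -3.2]
 [ 1.   3.2]
 [ 0.3 -0.8]
 [-1.2 -4.5]
 [-3.4  2.7]
 [ 0.   0.4]
 [-0.2  0. ]
 [-0.3  0.8]
 [ 0.2 -0.1]
 [ 0.3 -0.8]
 [-0.1 -1.1]
 [ 0.9  0.7]
 [ 0.1 -0.1]
 [-0.9  0.2]]
[[ 0.5053  0.0289  0.072 ]
 [ 0.4831  0.278   0.072 ]
 [ 0.5223 -0.1625  0.081 ]
 [ 0.5148 -0.0779  0.09  ]
 [ 0.48    0.3128  0.081 ]]
[[340.0, 247.0], [293.0, 309.0], [299.0, 302.0], [176.0, 158.0], [123.0, 196.0], [183.0, 174.0], [144.0, 204.0], [250.0, 212.0], [212.0, 248.0], [190.0, 204.0], [256.0, 208.0], [313.0, 239.0], [277.0, 284.0], [217.0, 246.0]]
```

View pics/sc.png

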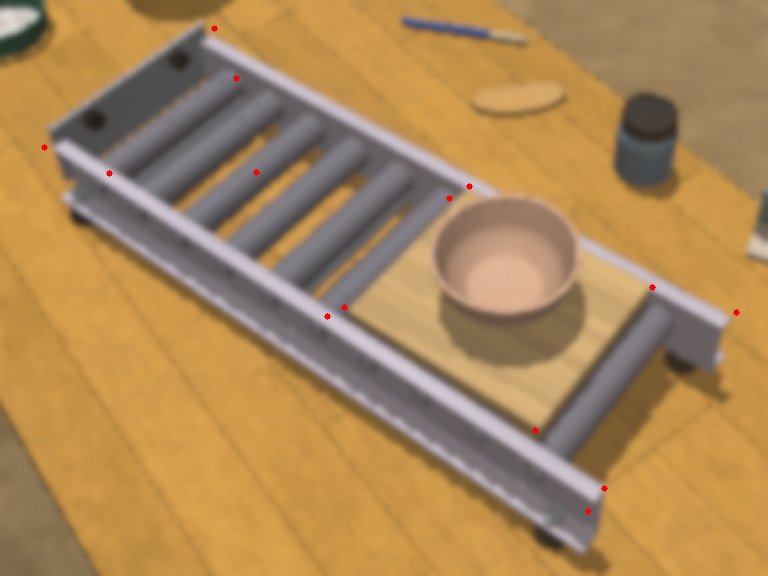

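The reprojection agrees on the rollers and board. My channel outer corners are the ones that miss, because the track's top flange is narrower than 200 mm. I'll refit with that width free and compute the first move.

```bash
cat >> h.py <<'E'
from scipy.spatial.transform import Rotation as Ro
def delta(pose,x,y,z):
    "move to track point (x,y), TCP height z, tool x along track, pointing down"
    o=get_obs();q=o['eef_rot'];R=Ro.from_quat([q[1],q[2],q[3],q[0]])
    c,s=np.cos(pose[2]),np.sin(pose[2])
    Rt=Ro.from_matrix(np.array([[c,s,0],[s,-c,0],[0,0,-1.]]))
    t=T2W(pose,[x,y,z])[0]
    print("t",o['time_s'],"pos",o['eef_pos'].round(4),"F",o['wrist_force'].round(2),"shift cm",(R.inv().apply(t-o['eef_pos'])*100).round(2),"rot",(R.inv()*Rt).as_rotvec().round(3))
E
python3 - <<'E'
from h import *
U=np.array([[717,30],[735,260],[735,246],[112,60],[106,248],[415,55],[417,244],[231,154]])/3+[124.83,189.83]
B=np.array([[443,55],[651,47],[665,241],[450,243]])/3+[124.83,189.83]
def r(p):
    w=p[5];P=np.array([[-.3,-w,.08],[-.3,w,.08],[-.3,.08,.08],[.2,-.076,.06],[.2,.076,.06],[-.05,-.076,.06],[-.05,.076,.06],[.1,0,.06]])
    S=np.array([[p[3]+.085,-.076+p[4],.09],[p[3]-.085,-.076+p[4],.09],[p[3]-.085,.076+p[4],.09],[p[3]+.085,.076+p[4],.09]])
    return np.r_[(proj("top",T2W(p,P))-U).ravel(),(proj("top",T2W(p,S))-B).ravel()]
s=least_squares(r,[.45,0.05,1.57,-.15,0,.09],loss='soft_l1',x_scale=[.1,.1,.1,.1,.01,.01]);p=s.x
print(p,r(p).reshape(-1,2).round(1).tolist())
np.save("pose.npy",p)
delta(p,-.05,0,.20)
E
```

```text
[ 5.00579709e-01  7.93645062e-02  1.65940064e+00 -1.57863799e-01
  1.08639724e-03  9.22624189e-02] [[0.9, -0.0], [0.5, -0.0], [0.1, -0.7], [-0.2, 0.5], [-0.4, 0.1], [-0.5, 0.9], [-0.0, 0.0], [-0.0, -0.8], [-0.1, -1.1], [0.9, 0.7], [0.1, -0.1], [-0.9, 0.2]]
t 0.1 pos [0.1335 0.5588 0.2495] F [-0.14  1.26 -0.52] shift cm [-48.44 -42.82   5.  ] rot [-2.000e-03  1.000e-03  1.247e+00]
```

{"name": "apply_moves", "arguments": {"moves": [[[-48.44,-42.82,5,-0.002,0.001,1.247,0],[-48.44,-42.82,5,-0.002,0.001,1.247,0],[-48.44,-42.82,5,-0.002,0.001,1.247,0],[-48.44,-42.82,5,-0.002,0.001,1.247,0],[-48.44,-42.82,5,-0.002,0.001,1.247,0],[-48.44,-42.82,5,-0.002,0.001,1.247,0],[-48.44,-42.82,5,-0.002,0.001,1.247,0],[-48.44,-42.82,5,-0.002,0.001,1.247,0]]]}}

```text
time_s: 0.9
eef_pos: [0.3635, 0.231, 0.2193]
eef_rot: [-0.0, 0.66, 0.752, 0.001]
wrist_force: [0.7, -0.4, 0.2]
opening: -0.002
```

```bash
python3 -c "
from h import *
delta(np.load('pose.npy'),-.05,0,.20)"
```

```text
t 0.9 pos [0.3635 0.231  0.2193] F [ 0.66 -0.38  0.16] shift cm [-21.82  11.42   1.9 ] rot [ 0.001 -0.002  0.041]
```

{"name": "apply_moves", "arguments": {"moves": [[[-21.82,11.42,1.9,0.001,-0.002,0.041,0],[-21.82,11.42,1.9,0.001,-0.002,0.041,0],[-21.82,11.42,1.9,0.001,-0.002,0.041,0],[-21.82,11.42,1.9,0.001,-0.002,0.041,0],[-21.82,11.42,1.9,0.001,-0.002,0.041,0],[-21.82,11.42,1.9,0.001,-0.002,0.041,0],[-21.82,11.42,1.9,0.001,-0.002,0.041,0],[-21.82,11.42,1.9,0.001,-0.002,0.041,0]]]}}

```text
time_s: 1.7
eef_pos: [0.5048, 0.0329, 0.1997]
eef_rot: [-0.001, 0.673, 0.74, -0.0]
wrist_force: [-0.7, 1.1, -0.4]
opening: 0.0
```

```bash
python3 -c "
from h import *
delta(np.load('pose.npy'),-.048,0,.105)"
```

```text
t 1.7 pos [0.5048 0.0329 0.1997] F [-0.69  1.09 -0.42] shift cm [-0.14  0.    9.47] rot [-0.001 -0.     0.007]
```

{"name": "apply_moves", "arguments": {"moves": [[[0.2,0,4,0,0,0,0],[0.2,0,7,0,0,0,0],[0.2,0,9.5,0,0,0,0],[0.2,0,9.5,0,0,0,0],[0.2,0,9.5,0,0,0,0]]]}}

```text
time_s: 2.2
eef_pos: [0.505, 0.0353, 0.1056]
eef_rot: [-0.0, 0.672, 0.74, -0.0]
wrist_force: [0.1, -0.6, 0.7]
opening: 0.002
```

```bash
python3 - <<'E'
from h import *
import cv2
p=np.load('pose.npy');delta(p,-.048,0,.091)
a=camera("scene")[:,:,::-1];b=camera("top")[:,:,::-1]
a=cv2.resize(a[160:300,150:290],(560,560),interpolation=cv2.INTER_CUBIC)
b=cv2.resize(b[190:290,240:300],(240,400),interpolation=cv2.INTER_CUBIC)
im=np.zeros((560,800,3),np.uint8);im[:,:560]=a;im[:400,560:]=b;cv2.imwrite("pics/near.png",im)
E
```

```text
t 2.2 pos [0.505  0.0353 0.1056] F [ 0.14 -0.57  0.66] shift cm [-0.37 -0.06  1.46] rot [-0.001 -0.     0.008]
```

View pics/near.png

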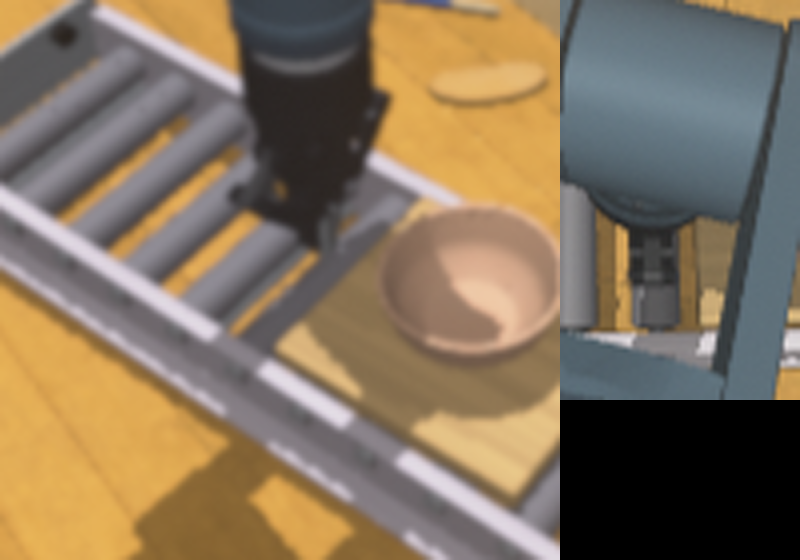

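The fingertips (crop 320,245) are above roller 1, clear of the board and bowl. I'll shift back 5 mm and descend gently.

{"name": "apply_moves", "arguments": {"moves": [[[-0.5,0,0.4,0,0,0.008,0],[-0.5,0,0.8,0,0,0.008,0],[-0.5,0,1.1,0,0,0.008,0],[-0.5,0,1.3,0,0,0.008,0],[-0.5,0,1.4,0,0,0.008,0],[-0.5,0,1.4,0,0,0.008,0]]]}}

```text
time_s: 2.9
eef_pos: [0.5058, 0.0291, 0.0911]
eef_rot: [-0.0, 0.676, 0.737, -0.0]
wrist_force: [-0.2, 0.7, 0.2]
opening: -0.003
```

```bash
python3 -c "
from h import *
delta(np.load('pose.npy'),-.048,0,.091)"
```

```text
t 2.9 pos [0.5058 0.0291 0.0911] F [-0.2   0.68  0.23] shift cm [ 0.25 -0.08  0.01] rot [-0.     0.    -0.002]
```

{"name": "apply_moves", "arguments": {"moves": [[[0,0,0.05,0,0,0,0],[0,0,0.1,0,0,0,0],[0,0,0.15,0,0,0,0],[0,0,0.2,0,0,0,0],[0,0,0.2,0,0,0,0]]]}}

```text
time_s: 3.4
eef_pos: [0.506, 0.0292, 0.0893]
eef_rot: [0.0, 0.676, 0.737, -0.0]
wrist_force: [-2.1, -0.4, 5.4]
opening: 0.001
```

{"name": "apply_moves", "arguments": {"moves": [[[0.3,0,0,0,0,0,0],[0.6,0,0,0,0,0,0],[0.9,0,0,0,0,0,0],[1.2,0,0,0,0,0,0],[1.5,0,0,0,0,0,0],[1.8,0,0,0,0,0,0],[2.1,0,0,0,0,0,0],[2.4,0,0,0,0,0,0]]]}}

```text
time_s: 4.2
eef_pos: [0.5038, 0.0533, 0.0889]
eef_rot: [0.0, 0.676, 0.737, -0.0]
wrist_force: [-0.3, -0.6, -0.7]
opening: -0.002
```

```bash
python3 - <<'E'
from h import *
import cv2
p=np.load('pose.npy');delta(p,-.0,0,.0893)
a=camera("scene")[:,:,::-1]
a=cv2.resize(a[160:300,150:290],(560,560),interpolation=cv2.INTER_CUBIC)
cv2.imwrite("pics/near2.png",a)
E
```

```text
t 4.2 pos [0.5038 0.0533 0.0889] F [-0.26 -0.62 -0.74] shift cm [ 2.63 -0.09 -0.04] rot [-0.     0.    -0.002]
```

View pics/near2.png

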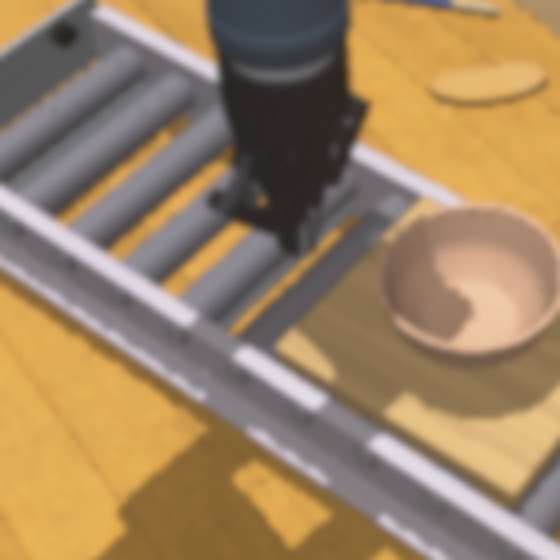

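No contact with roller 2 yet, and the board and bowl haven't moved. Roller 1's turn can't be seen in the picture, so I'll lift and stroke it once more from slightly farther back. I'll read the force partway to learn the contact width.

{"name": "apply_moves", "arguments": {"moves": [[[0,0,-1,0,0,0,0],[-1.5,0,-1,0,0,0,0],[-3,0,-1,0,0,0,0],[-3,0,-1,0,0,0,0],[-3,0,-0.5,0,0,0,0],[-3,0,-0.2,0,0,0,0],[-3,0,0,0,0,0,0],[-3,0,0.05,0,0,0,0]]]}}

```text
time_s: 5.05
eef_pos: [0.5062, 0.0234, 0.0886]
eef_rot: [-0.0, 0.676, 0.737, -0.0]
wrist_force: [-2.9, -0.4, 6.8]
opening: 0.003
```

{"name": "apply_moves", "arguments": {"moves": [[[0.3,0,0,0,0,0,0],[0.6,0,0,0,0,0,0],[0.9,0,0,0,0,0,0],[1.1,0,0,0,0,0,0],[1.2,0,0,0,0,0,0]]]}}

```text
time_s: 5.55
eef_pos: [0.5051, 0.0356, 0.0888]
eef_rot: [-0.0, 0.675, 0.737, -0.0]
wrist_force: [-2.0, -0.5, 5.1]
opening: -0.001
```

{"name": "apply_moves", "arguments": {"moves": [[[0.2,0,0,0,0,0,0],[0.3,0,0,0,0,0,0]]]}}

```text
time_s: 5.75
eef_pos: [0.5048, 0.0387, 0.0888]
eef_rot: [-0.0, 0.675, 0.737, -0.0]
wrist_force: [-3.0, -0.7, 5.6]
opening: -0.001
```

{"name": "apply_moves", "arguments": {"moves": [[[0.2,0,0,0,0,0,0],[0.3,0,0,0,0,0,0]]]}}

```text
time_s: 5.95
eef_pos: [0.5045, 0.0418, 0.0887]
eef_rot: [-0.0, 0.675, 0.737, -0.0]
wrist_force: [-3.5, 1.7, 4.5]
opening: 0.005
```

Contact lasted 18 mm with almost no drag, so roller 1 has turned by more than 1 rad. On to the others.

{"name": "apply_moves", "arguments": {"moves": [[[0.5,0,0,0,0,0,0],[1.0,0,0,0,0,0,0],[1.5,0,0,0,0,0,0],[2.0,0,0,0,0,0,0],[2.5,0,0,0,0,0,0],[3.0,0,0,0,0,0,0],[3.5,0,0,0,0,0,0],[4.0,0,0,0,0,0,0]]]}}

```text
time_s: 6.75
eef_pos: [0.5013, 0.0814, 0.0891]
eef_rot: [0.0, 0.676, 0.737, -0.0]
wrist_force: [-2.7, 0.3, 5.0]
opening: 0.001
```

```bash
python3 -c "
from h import *
delta(np.load('pose.npy'),.0,0,.089)"
```

```text
t 6.75 pos [0.5013 0.0814 0.0891] F [-2.74  0.33  4.99] shift cm [-0.2  -0.09  0.01] rot [-0.     0.    -0.001]
```

{"name": "apply_moves", "arguments": {"moves": [[[0.5,0,0,0,0,0,0],[1.0,0,0,0,0,0,0],[1.5,0,0,0,0,0,0],[2.0,0,0,0,0,0,0],[2.5,0,0,0,0,0,0],[3.0,0,0,0,0,0,0],[3.5,0,0,0,0,0,0],[4.0,0,0,0,0,0,0]]]}}

```text
time_s: 7.55
eef_pos: [0.498, 0.121, 0.089]
eef_rot: [0.0, 0.676, 0.737, -0.0]
wrist_force: [-2.2, -0.9, 5.7]
opening: 0.003
```

{"name": "apply_moves", "arguments": {"moves": [[[0.5,0,0,0,0,0,0],[1.0,0,0,0,0,0,0],[1.5,0,0,0,0,0,0],[2.0,0,0,0,0,0,0],[2.5,0,0,0,0,0,0],[3.0,0,0,0,0,0,0],[3.5,0,0,0,0,0,0],[4.0,0,0,0,0,0,0]]]}}

```text
time_s: 8.35
eef_pos: [0.4943, 0.161, 0.0884]
eef_rot: [-0.0, 0.676, 0.737, -0.0]
wrist_force: [-0.4, -1.0, 0.3]
opening: -0.002
```

{"name": "apply_moves", "arguments": {"moves": [[[0.5,0,0,0,0,0,0],[1.0,0,0,0,0,0,0],[1.5,0,0,0,0,0,0],[2.0,0,0,0,0,0,0],[2.5,0,0,0,0,0,0],[3.0,0,0,0,0,0,0],[3.5,0,0,0,0,0,0],[4.0,0,0,0,0,0,0]]]}}

```text
time_s: 9.15
eef_pos: [0.4909, 0.201, 0.0885]
eef_rot: [0.0, 0.676, 0.737, -0.0]
wrist_force: [-0.5, -0.3, -0.6]
opening: -0.004
```

{"name": "apply_moves", "arguments": {"moves": [[[0.5,0,0,0,0,0,0],[1.0,0,0,0,0,0,0],[1.5,0,0,0,0,0,0],[2.0,0,0,0,0,0,0],[2.5,0,0,0,0,0,0],[3.0,0,0,0,0,0,0],[3.5,0,0,0,0,0,0],[4.0,0,0,0,0,0,0]]]}}

```text
time_s: 9.95
eef_pos: [0.4874, 0.241, 0.0891]
eef_rot: [-0.0, 0.676, 0.737, 0.0]
wrist_force: [-2.4, 0.4, 5.2]
opening: 0.002
```

```bash
python3 -c "
from h import *
delta(np.load('pose.npy'),.207,0,.089)"
```

```text
t 9.95 pos [0.4874 0.241  0.0891] F [-2.41  0.36  5.23] shift cm [ 4.48 -0.13  0.01] rot [-0.    -0.    -0.002]
```

{"name": "apply_moves", "arguments": {"moves": [[[0.5,0,0,0,0,0,0],[1.1,0,0,0,0,0,0],[1.7,0,0,0,0,0,0],[2.3,0,0,0,0,0,0],[2.9,0,0,0,0,0,0],[3.5,0,0,0,0,0,0],[4.0,0,0,0,0,0,0],[4.5,0,0,0,0,0,0]]]}}

```text
time_s: 10.75
eef_pos: [0.4835, 0.2859, 0.0891]
eef_rot: [-0.0, 0.676, 0.737, -0.0]
wrist_force: [-2.3, -0.0, 4.9]
opening: -0.001
```

{"name": "apply_moves", "arguments": {"moves": [[[0,0,-2,0,0,0,0],[0,0,-5,0,0,0,0],[0,0,-10,0,0,0,0],[0,0,-14,0,0,0,0],[-5,0,-16,0,0,0,0],[-10,0,-16,0,0,0,0],[-15,0,-16,0,0,0,0],[-20,0,-16,0,0,0,0]]]}}

```text
time_s: 11.55
eef_pos: [0.5006, 0.0883, 0.2491]
eef_rot: [0.0, 0.675, 0.738, 0.0]
wrist_force: [2.2, -0.2, -0.4]
opening: 0.001
```

{"name": "apply_moves", "arguments": {"moves": [[[-5,0,0,0,0,0,0],[-10,0,0,0,0,0,0],[-15,0,0,0,0,0,0],[-20,0,0,0,0,0,0],[-25,0,0,0,0,0,0],[-29,0,0,0,0,0,0],[-29,0,0,0,0,0,0],[-29,0,0,0,0,0,0]]]}}

```text
time_s: 12.35
eef_pos: [0.5257, -0.1998, 0.2482]
eef_rot: [-0.0, 0.676, 0.736, 0.0]
wrist_force: [0.6, 0.8, -0.2]
opening: 0.002
```

```bash
python3 - <<'E'
from h import *
import cv2
p=np.load('pose.npy');delta(p,-.282,0,.15)
a=camera("scene")[:,:,::-1]
cv2.imwrite("pics/rear.png",cv2.resize(a[150:330,110:350],None,fx=3,fy=3,interpolation=cv2.INTER_CUBIC))
E
```

```text
t 12.35 pos [ 0.5257 -0.1998  0.2482] F [ 0.56  0.75 -0.18] shift cm [-0.17 -0.03  9.82] rot [-0.001 -0.001 -0.004]
```

View pics/rear.png

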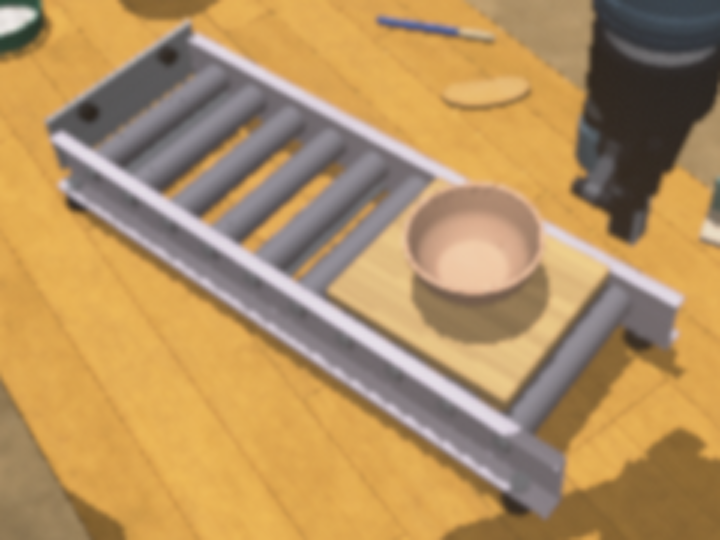

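Board and bowl are undisturbed, and the hand is behind the board at x≈-280 mm, z 0.248. Lowering behind it.

{"name": "apply_moves", "arguments": {"moves": [[[0,0,4,0,0,-0.004,0],[0,0,8,0,0,-0.004,0],[0,0,11,0,0,-0.004,0],[0,0,13,0,0,-0.004,0],[0,0,14.5,0,0,-0.004,0],[0,0,15,0,0,-0.004,0],[0,0,15,0,0,-0.004,0],[0,0,15,0,0,-0.004,0]]]}}

```text
time_s: 13.2
eef_pos: [0.5267, -0.1995, 0.0999]
eef_rot: [0.001, 0.674, 0.739, 0.0]
wrist_force: [0.2, -0.2, 0.4]
opening: -0.001
```

{"name": "apply_moves", "arguments": {"moves": [[[0.3,0,0,0,0,0,0],[0.6,0,0,0,0,0,0],[0.9,0,0,0,0,0,0],[1.2,0,0,0,0,0,0],[1.5,0,0,0,0,0,0],[1.8,0,0,0,0,0,0],[2.1,0,0,0,0,0,0],[2.4,0,0,0,0,0,0]]]}}

```text
time_s: 14.0
eef_pos: [0.5237, -0.1752, 0.0987]
eef_rot: [0.0, 0.674, 0.739, -0.0]
wrist_force: [0.7, -0.6, 0.2]
opening: -0.002
```

```bash
python3 -c "
from h import *
delta(np.load('pose.npy'),-.254,0,.098)"
```

```text
t 14.0 pos [ 0.5237 -0.1752  0.0987] F [ 0.72 -0.64  0.17] shift cm [ 0.16 -0.05  0.07] rot [-0.     0.     0.002]
```

{"name": "apply_moves", "arguments": {"moves": [[[0.2,0,0.05,0,0,0.002,0],[0.4,0,0.05,0,0,0.002,0],[0.6,0,0.05,0,0,0.002,0],[0.9,0,0.05,0,0,0.002,0],[1.2,0,0.05,0,0,0.002,0],[1.6,0,0.05,0,0,0.002,0],[2.0,0,0.05,0,0,0.002,0],[2.4,0,0.05,0,0,0.002,0]]]}}

```text
time_s: 14.8
eef_pos: [0.5214, -0.1512, 0.0982]
eef_rot: [0.0, 0.675, 0.738, -0.0]
wrist_force: [0.2, -0.9, -0.7]
opening: -0.001
```

{"name": "apply_moves", "arguments": {"moves": [[[0.4,0,0,0,0,0,0],[0.8,0,0,0,0,0,0],[1.2,0,0,0,0,0,0],[1.6,0,0,0,0,0,0],[2.0,0,0,0,0,0,0],[2.4,0,0,0,0,0,0],[2.8,0,0,0,0,0,0],[3.2,0,0,0,0,0,0]]]}}

```text
time_s: 15.6
eef_pos: [0.5187, -0.1193, 0.0982]
eef_rot: [0.0, 0.675, 0.738, -0.0]
wrist_force: [-0.9, -1.4, 0.6]
opening: 0.003
```

```bash
python3 - <<'E'
from h import *
import cv2
p=np.load('pose.npy');delta(p,.054,0,.098)
a=camera("scene")[:,:,::-1]
cv2.imwrite("pics/push.png",cv2.resize(a[150:330,110:350],None,fx=3,fy=3,interpolation=cv2.INTER_CUBIC))
E
```

```text
t 15.6 pos [ 0.5187 -0.1193  0.0982] F [-0.92 -1.38  0.56] shift cm [ 2.535e+01 -3.000e-02  2.000e-02] rot [0. 0. 0.]
```

View pics/push.png

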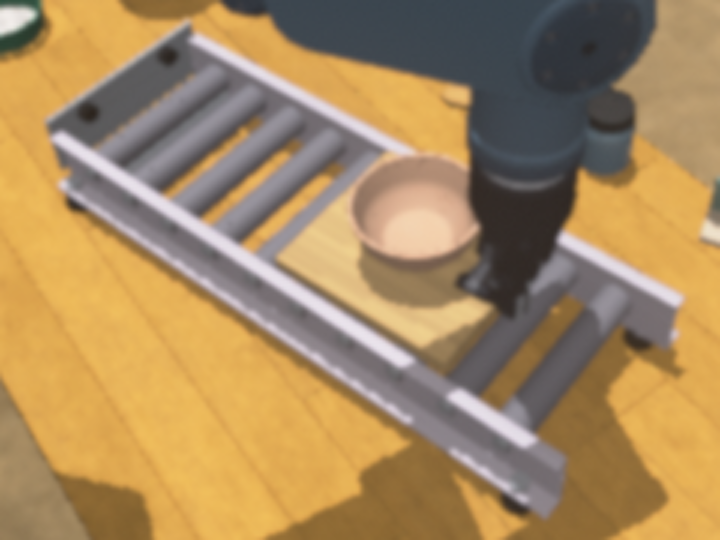

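The board moves with the bowl centred on it and the fingers at the middle of the rear edge. I'll keep going at the same speed.

{"name": "apply_moves", "arguments": {"moves": [[[0.4,0,0,0,0,0,0],[0.8,0,0,0,0,0,0],[1.2,0,0,0,0,0,0],[1.6,0,0,0,0,0,0],[2.0,0,0,0,0,0,0],[2.4,0,0,0,0,0,0],[2.8,0,0,0,0,0,0],[3.2,0,0,0,0,0,0]]]}}

```text
time_s: 16.45
eef_pos: [0.5158, -0.0875, 0.0982]
eef_rot: [0.0, 0.675, 0.738, -0.0]
wrist_force: [-0.0, -0.1, 0.7]
opening: -0.003
```

{"name": "apply_moves", "arguments": {"moves": [[[0.4,0,0,0,0,0,0],[0.8,0,0,0,0,0,0],[1.2,0,0,0,0,0,0],[1.6,0,0,0,0,0,0],[2.0,0,0,0,0,0,0],[2.4,0,0,0,0,0,0],[2.8,0,0,0,0,0,0],[3.2,0,0,0,0,0,0]]]}}

```text
time_s: 17.25
eef_pos: [0.5129, -0.0556, 0.0982]
eef_rot: [0.0, 0.675, 0.738, -0.0]
wrist_force: [-0.6, -0.9, 0.0]
opening: 0.001
```

{"name": "apply_moves", "arguments": {"moves": [[[0.4,0,0,0,0,0,0],[0.8,0,0,0,0,0,0],[1.2,0,0,0,0,0,0],[1.6,0,0,0,0,0,0],[2.0,0,0,0,0,0,0],[2.4,0,0,0,0,0,0],[2.8,0,0,0,0,0,0],[3.2,0,0,0,0,0,0]]]}}

```text
time_s: 18.05
eef_pos: [0.5101, -0.0237, 0.0982]
eef_rot: [0.0, 0.675, 0.738, -0.0]
wrist_force: [-0.4, 0.0, 0.5]
opening: 0.001
```

{"name": "apply_moves", "arguments": {"moves": [[[0.4,0,0,0,0,0,0],[0.8,0,0,0,0,0,0],[1.2,0,0,0,0,0,0],[1.6,0,0,0,0,0,0],[2.0,0,0,0,0,0,0],[2.4,0,0,0,0,0,0],[2.8,0,0,0,0,0,0],[3.2,0,0,0,0,0,0]]]}}

```text
time_s: 18.85
eef_pos: [0.5073, 0.0081, 0.0982]
eef_rot: [0.0, 0.675, 0.738, -0.0]
wrist_force: [-0.3, 0.4, -0.2]
opening: -0.001
```

{"name": "apply_moves", "arguments": {"moves": [[[0.4,0,0,0,0,0,0],[0.8,0,0,0,0,0,0],[1.2,0,0,0,0,0,0],[1.6,0,0,0,0,0,0],[2.0,0,0,0,0,0,0],[2.4,0,0,0,0,0,0],[2.8,0,0,0,0,0,0],[3.2,0,0,0,0,0,0]]]}}

```text
time_s: 19.65
eef_pos: [0.5044, 0.04, 0.0982]
eef_rot: [0.0, 0.675, 0.738, -0.0]
wrist_force: [-0.4, 0.1, 0.0]
opening: 0.004
```

{"name": "apply_moves", "arguments": {"moves": [[[0.4,0,0,0,0,0,0],[0.8,0,0,0,0,0,0],[1.2,0,0,0,0,0,0],[1.6,0,0,0,0,0,0],[2.0,0,0,0,0,0,0],[2.4,0,0,0,0,0,0],[2.8,0,0,0,0,0,0],[3.2,0,0,0,0,0,0]]]}}

```text
time_s: 20.45
eef_pos: [0.5015, 0.0719, 0.0981]
eef_rot: [0.0, 0.675, 0.738, -0.0]
wrist_force: [0.2, -0.9, 0.2]
opening: 0.002
```

```bash
python3 -c "
from h import *
delta(np.load('pose.npy'),.054,0,.098)"
```

```text
t 20.45 pos [0.5015 0.0719 0.0981] F [ 0.22 -0.9   0.2 ] shift cm [ 6.15 -0.03  0.01] rot [-0.  0.  0.]
```

{"name": "apply_moves", "arguments": {"moves": [[[0.4,0,0,0,0,0,0],[0.8,0,0,0,0,0,0],[1.2,0,0,0,0,0,0],[1.6,0,0,0,0,0,0],[2.0,0,0,0,0,0,0],[2.4,0,0,0,0,0,0],[2.8,0,0,0,0,0,0],[3.2,0,0,0,0,0,0]]]}}

```text
time_s: 21.25
eef_pos: [0.4987, 0.1037, 0.0982]
eef_rot: [0.0, 0.675, 0.738, -0.0]
wrist_force: [-0.5, 0.4, -0.1]
opening: 0.001
```

{"name": "apply_moves", "arguments": {"moves": [[[0.4,0,0,0,0,0,0],[0.7,0,0,0,0,0,0],[1.0,0,0,0,0,0,0],[1.3,0,0,0,0,0,0],[1.6,0,0,0,0,0,0],[1.9,0,0,0,0,0,0],[2.2,0,0,0,0,0,0],[2.4,0,0,0,0,0,0]]]}}

```text
time_s: 22.05
eef_pos: [0.4967, 0.1276, 0.0982]
eef_rot: [0.0, 0.675, 0.738, -0.0]
wrist_force: [0.5, -0.9, -0.2]
opening: 0.001
```

```bash
python3 -c "
from h import *
delta(np.load('pose.npy'),.054,0,.098)"
```

```text
t 22.05 pos [0.4967 0.1276 0.0982] F [ 0.51 -0.92 -0.15] shift cm [ 0.56 -0.04  0.02] rot [0. 0. 0.]
```

Now I'll press in small steps until the force shows the board resting on the buffers.

{"name": "apply_moves", "arguments": {"moves": [[[0.15,0,0,0,0,0,0],[0.3,0,0,0,0,0,0],[0.4,0,0,0,0,0,0],[0.4,0,0,0,0,0,0]]]}}

```text
time_s: 22.45
eef_pos: [0.4963, 0.1314, 0.0982]
eef_rot: [0.0, 0.675, 0.738, -0.0]
wrist_force: [0.2, 0.1, -0.1]
opening: 0.003
```

{"name": "apply_moves", "arguments": {"moves": [[[0.1,0,0,0,0,0,0],[0.2,0,0,0,0,0,0],[0.2,0,0,0,0,0,0]]]}}

```text
time_s: 22.75
eef_pos: [0.4962, 0.1327, 0.0982]
eef_rot: [0.001, 0.675, 0.738, -0.001]
wrist_force: [-0.3, -5.0, 0.6]
opening: 0.003
```

{"name": "apply_moves", "arguments": {"moves": [[[0.05,0,0,0,0,0,0],[0.1,0,0,0,0,0,0],[0.1,0,0,0,0,0,0]]]}}

```text
time_s: 23.05
eef_pos: [0.4961, 0.1328, 0.0982]
eef_rot: [0.001, 0.675, 0.738, -0.001]
wrist_force: [-0.7, -10.4, 0.1]
opening: 0.002
```

{"name": "apply_moves", "arguments": {"moves": [[[-0.2,0,0,0,0,0,0],[-0.8,0,0,0,0,0,0],[-2,0,0,0,0,0,0],[-4,0,0,0,0,0,0],[-7,0,-1,0,0,0,0],[-10,0,-5,0,0,0,0],[-13,0,-10,0,0,0,0],[-16,0,-14,0,0,0,0]]]}}

```text
time_s: 23.85
eef_pos: [0.5095, -0.0216, 0.2331]
eef_rot: [-0.0, 0.675, 0.738, 0.0]
wrist_force: [1.4, -0.5, 0.2]
opening: -0.001
```

{"name": "apply_moves", "arguments": {"moves": [[[-4,0,0,0,0,0,0],[-8,0,0,0,0,0,0],[-12,0,0,0,0,0,0],[-12,0,0,0,0,0,0],[-12,0,0,0,0,0,0],[-12,0,0,0,0,0,0]]]}}

```text
time_s: 24.45
eef_pos: [0.5201, -0.1392, 0.2312]
eef_rot: [-0.0, 0.675, 0.738, 0.0]
wrist_force: [0.8, 1.1, -0.2]
opening: 0.002
```

```bash
python3 - <<'E'
from h import *
import cv2
p=np.load('pose.npy')
a=camera("scene")[:,:,::-1];b=camera("top")[:,:,::-1];print(get_obs()['time_s'])
X=.150;S=np.array([[X+.085,-.076,.09],[X-.085,-.076,.09],[X-.085,.076,.09],[X+.085,.076,.09]])
im=np.zeros((600,760,3),np.uint8)
def put(n,a,x0,y0,w,h,f):
    c=cv2.resize(a[y0:y0+h,x0:x0+w],None,fx=f,fy=f,interpolation=cv2.INTER_CUBIC).copy()
    for u in proj(n,T2W(p,S)): cv2.circle(c,tuple(int(v) for v in (u-[x0,y0]+.5)*f),2,(0,0,255),-1)
    return c
c=put("top",b,125,190,190,100,4);im[:200*2,:760]=c[:400]
d=put("scene",a,115,150,150,100,2);im[400:600,:300]=d
cv2.imwrite("pics/end.png",im)
E
```

```text
24.55
```

View pics/end.png

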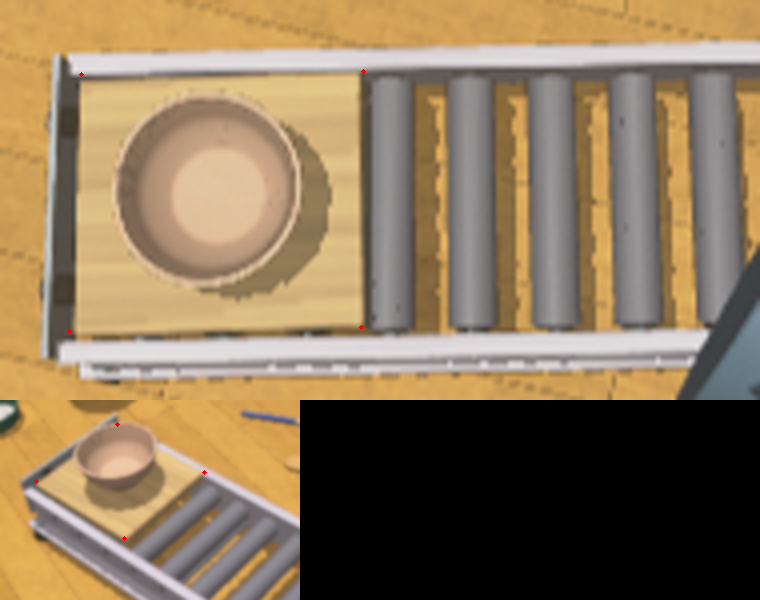

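The board's corners match the predicted at-stop position, and the front edge is at the buffers (about 70,120 and 65,290). The bowl's foot (220,195) is near the board's middle (220,200).

```bash
python3 -c "
from bench import *
print(hand_in())"
```

```text
the job is handed in; nothing more can be done
None
```

I stroked the six rollers in order with closed fingertips, then pushed the board from behind until it rested against the stop, and handed the job in at about 24.5 s.

- **Rollers:** the pressing force was about 5–7 N wherever I read it. I stroked roller 1 twice, because its turn could not be seen in the pictures. I could not measure any roller's turn directly. For roller 1, contact lasted 18 mm with almost no drag, which suggests about 1.2 rad. I had no force reading on roller 4 itself, because the checks fell just before and after it, but the stroke was at the same height.
- **Board:** it stayed in place during the stroking. At the end the force rose to 10 N with no further travel. The last picture shows its corners within about 2 mm of the at-stop position, with a slight turn of under 1°.
- **Bowl, jar and tile:** the bowl stands upright near the middle of the board, and I saw no sign of the robot touching it. The hand stayed well clear of the jar and tile, but I did not check them again in the last picture.
- **At the end:** the arm was well clear of everything, and no check failed. The hand-in gave no verdict.

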